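# Set the antenna direction dial and start it

## Robot

A 6-joint arm with a two-finger parallel gripper is mounted at the origin on the work surface. World frame = base frame: x ahead of the robot, y to its left, z up, the work surface at z = 0. Lengths are in m, angles in rad, forces in N, time in s.
With the tool pointing down it reaches from about 0.25 to 0.775 m from the base axis. Payload 4 kg.
Tool frame: the origin (TCP) lies on the centre line of the jaws, within the pads' length; the fingertips stand 17 mm ahead of it and the grasp point (between the pads) lies 2 mm behind it; z points along the fingers, y is the line along which they close (so a half turn about z gives the same grasp; the last joint's range is limited). The gripper opens to 94 mm and grips with 3 to 60 N. Pads are 16 mm wide; open, the fingers measure 119 mm over their backs; the gripper's body (75 mm by 177 mm) begins 78 mm behind the grasp point.
Start: joints at [1.114, 0.087, 1.371, -0, 1.684, -0.103], TCP at [0.191, 0.516, 0.223] pointing down, gripper open.
Joint ranges: [-3.1, 3.1], [-0.76, 2.03], [0.27, 2.55], [-1.08, 4.22], [0.17, 2.65], [-2.57, 2.57]. Speed limits (rad/s): [2.79, 2.79, 3.14, 3.14, 3.14, 3.14].

## Interface

Orientations are given as a unit quaternion [x, y, z, w].
In Python, from rig import arm gives the robot as it stands.
- The arm moves only by the tool move_arm, never from a script. Its argument "rows" is a list of rows, each an object of numbers: "ax", "ay", "az": the turn, a rotation vector about the tool's x, y, z in rad; "dx", "dy", "dz": the shift along the tool's x, y, z in m; "hand": the closure, from -1 (fully open) to 1 (shut), so that 0 is half open. A call has 1 to 10 rows; each row shifts and turns the commanded pose from where the row before left it, along the tool's axes as they then stand; what a row does not reach is not made up. A row lasts 1/10 s, in which the tool goes at most 50 mm and 8.59 degrees, less where a joint would pass 70% of its speed; a pose out of reach is approached as far as the arm can. A call is refused whole if a number of a shift passes 0.05 or a number of a turn 0.15, either way. A call with a gripper value outside its range is refused whole. The fingers move at their own pace and stop on an object; "squeeze" is the grip in N (left out, the last holds). Time passes only in rows, so rows that do not move let the fingers close. It gives the time, the measured TCP pose, the force, the opening and the grip force at its end, in the units of the state.
- arm.get_obs(): the state, without advancing time (a new reading comes with each control period).
- arm.capture(name): name is "side" or "top"; returns (picture, depth): 420x560x3 uint8, red, green, blue; 420x560 float32, m along the optical axis (not along the pixel's ray), 0 where there is no reading.
- arm.camera_info(name): a dict with "fx", "fy", "cx", "cy" (pixels), "k1" (the pictures are not rectified: a ray, as slopes to the right and down, at radius r is drawn at 1 + k1 r^2 times it, then the intrinsics apply), "world_to_cam" (4x4, takes a point from world to camera coordinates). Camera axes: x right, y down, z forward; pixel columns grow to the right and rows downward; lengths in m; the calibration is good to about 2 mm. A picture is of the moment at which its call begins. camera_info takes no time and is no camera call.
- arm.finish_job(): hands the job in; it is judged then, once.
The state is a dict: "time_s": time; "q": joint angles; "joint_vel": joint speeds; "effort": joint torques, N m; "position": TCP position; "ee_rot": TCP orientation; "ft_force": force on the tool from outside, world axes, zero at the start; "wrist_torque": the same for the moment, N m; "opening": finger opening in m; "finger_force": force on a finger pad.
Only numpy, scipy, OpenCV 4.12 (cv2) and the standard library are available. Lean on these libraries where they do the work, as an engineer would, in place of code of your own. Each camera call takes 0.05 s, during which the arm holds its last target. There are 200 camera calls.

## Task

On the antenna direction controller, push the red lever around with the fingertips, without gripping it, until the ring's white pointer points at the yellow marker, and let go of it. Only then press the green start button fully down and let it come back up, leaving the pointer on the yellow marker. Do not shift or lift the mug, the handheld radio or the stapler.

Things in the scene. Friction and masses are not known exactly. Their poses are not given: they have to be found in the camera images.
- dial_centre (a point): On the axis of the turning aluminium ring (104 mm across), at the height of its upper face: 12 mm above the controller's top, 62 mm above the desk. It turns with the ring: its x axis points out along the white pointer and lever, z is up. The dial is set when the yellow marker lies straight along this x axis.
- unit: The antenna direction controller: fixed grey box with a black top, 250 x 250 x 50 mm high. Origin on the desk, on the dial axis, 10 mm nearer the robot than the middle of the box; x points away from the robot at yaw 0.
- ring (a joint): Angle of the ring (rad), growing counter-clockwise seen from above; 0 when pointer and lever point to the controller's near side (toward the robot at controller yaw 0), travel -2.3 to 2.3. It turns with steady friction of 0.12 N m (about 2 N at the lever) and stays where it is left.
- lever_mid (a point): Middle of the red upright lever on the ring, 70 mm out from the dial axis, 23 mm above dial_centre; axes as there. A flat paddle, 28 mm long radially (56 to 84 mm from the axis), 14 mm thick across, its top 45 mm above dial_centre; sloping brace on the axis side. The white pointer tip under its outer end reaches 91 mm from the axis.
- yellow_top (a point): Centre of the top of the yellow marker: a fixed stud, 14 mm across, 5 mm high, on the controller's top, 97 to 102 mm from the dial axis, at the left or right of the dial. A like blue stud on the other side is not wanted. The lever passes inside the studs, clear of them, and starts between the two on the robot's side, less than 140 degrees of turn from the yellow one.
- start (a joint): Travel of the green start button (m): 0 up, 0.006 fully down. A spring pushes it back; fully down takes 5 N.
- start_top (a point): Centre of the top face of the green round button (26 mm across) on the controller, 98 mm from the dial axis on the side away from the robot. It is pressed straight down. The lever cannot come near it.
- mug: Blue mug, 80 mm across and 90 mm high, loose, beside the controller; origin at the centre of its underside. Leave alone.
- handset: Black handheld radio standing upright, 36 x 58 mm, 139 mm high with its stub aerial, loose, beside the controller; origin at the centre of its underside. Leave alone.
- stapler: Red and black stapler, 130 x 36 x 45 mm high, loose, behind the controller as seen from the robot; origin at the centre of its underside. Leave alone.

How it is judged:
By the outcome, as a careful person would: the job done as asked, in the order asked, and still so for the second after the job is handed in, with the robot touching nothing.
It also fails if it takes over 50 s, if anything falls off the work surface, if the arm or the gripper's body presses on something with over 40 N, if the wrist force passes 120 N, or if a joint passes its speed limit or range.

## Working session

There is one attempt and no reset: what is moved stays moved. The work goes in short steps, Python scripts to look and compute and a tool call to move; the robot and the scene stay as the last step left them, time stands still between calls to the robot, and variables do not carry over. Pictures are saved under pics/ and viewed, at most 10 in all, crops included, and the job is handed in when it is done.

Besides the shell and the picture viewer there is one more tool, called after "Call:" in YAML: its name, and indented under it one key for each argument. move_arm: Moves the arm, as the interface text tells. Its arguments: {"type":"object","properties":{"rows":{"type":"array","items":{"type":"object","properties":{"ax":{"type":"number"},"ay":{"type":"number"},"az":{"type":"number"},"dx":{"type":"number"},"dy":{"type":"number"},"dz":{"type":"number"},"hand":{"type":"number"}}}},"squeeze":{"type":"number"}},"required":["rows"]}

```bash
mkdir -p pics; cat > h.py <<'E'
import numpy as np, cv2
from rig import arm
def snap(n,f):
    p,d=arm.capture(n); cv2.imwrite(f'pics/{f}.png',p[:,:,::-1]); np.save(f'pics/{f}.npy',d); return p,d
def ray(n,u,v):
    c=arm.camera_info(n); x,y=(u-c['cx'])/c['fx'],(v-c['cy'])/c['fy']
    a,b=x,y
    for _ in range(20):
        s=1+c['k1']*(a*a+b*b); a,b=x/s,y/s
    T=np.linalg.inv(np.array(c['world_to_cam'])); return T[:3,3],T[:3,:3]@np.array([a,b,1.])
def at_z(n,u,v,z):
    o,d=ray(n,u,v); return o+d*(z-o[2])/d[2]
def at_depth(n,u,v,dep):
    o,d=ray(n,u,v); return o+d*dep
E
python3 - <<'E'
from h import *
snap('top','t1');snap('side','s1')
o=arm.get_obs();print(o['position'],o['ee_rot'],o['opening'])
for n in('top','side'):print(n,ray(n,280,210))
E
```

```text
[0.19033207 0.5155327  0.22144652] [ 1.75969728e-01  9.84395093e-01 -9.38706302e-04 -2.71299560e-04] 0.09404773892856576
top (array([0.49099386, 0.03987109, 1.23277557]), array([ 0.10339027,  0.00357695, -0.99465982]))
side (array([ 0.27315665, -0.59890618,  0.84872705]), array([ 0.30775526,  0.62057092, -0.72127948]))
```

View pics/t1.png

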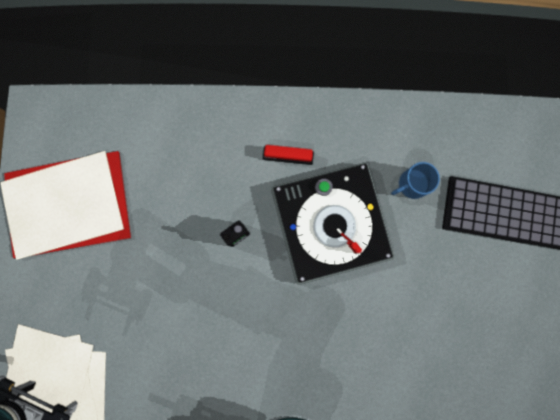

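View pics/s1.png

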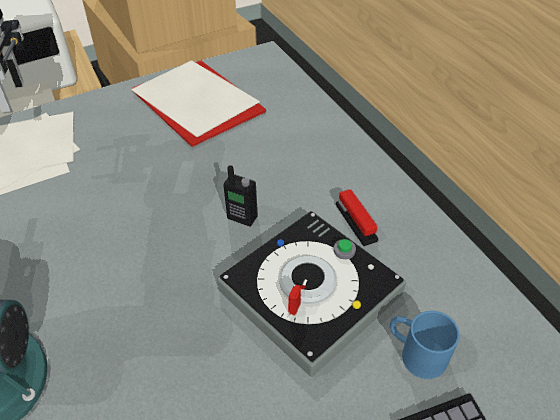

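The top view shows the controller at about (334,225), yellow at (370,207), blue at (293,227), green at (324,186) and the lever pointing to about (358,250). The mug is to the right, the radio to the left and the stapler behind. I'll enlarge the controller.

```bash
python3 - <<'E'
from h import *
p=cv2.imread('pics/t1.png'); c=cv2.resize(p[150:295,210:450],None,fx=3.3,fy=3.3,interpolation=cv2.INTER_CUBIC); cv2.imwrite('pics/t1c.png',c)
p,d=p[:,:,::-1].astype(int),np.load('pics/t1.npy')
h=cv2.cvtColor(p.astype(np.uint8),cv2.COLOR_RGB2HSV)
def blob(lo,hi,box,z,name):
    m=cv2.inRange(h,lo,hi); k=np.zeros_like(m); x0,y0,x1,y1=box; k[y0:y1,x0:x1]=m[y0:y1,x0:x1]
    v,u=np.nonzero(k); print(name,len(u),u.mean(),v.mean(),at_z('top',u.mean(),v.mean(),z).round(4)); return at_z('top',u.mean(),v.mean(),z)
Y=blob((20,120,120),(35,255,255),(355,195,385,220),.055,'yel')
B=blob((100,120,80),(125,255,255),(283,218,303,238),.055,'blue')
G=blob((45,100,60),(85,255,255),(305,170,345,200),.065,'green')
for n,(u,v) in dict(stap=(288,154),radio=(235,233),mug=(420,180),green=(324,186)).items(): print(n,at_depth('top',u,v,d[v,u]).round(3))
E
```

```text
yel 30 369.8333333333333 206.43333333333334 [ 0.6274 -0.1747  0.055 ]
blue 32 292.5 226.5 [0.5741 0.0129 0.055 ]
green 93 323.89247311827955 186.10752688172042 [ 0.6731 -0.0608  0.065 ]
stap [0.755 0.028 0.042]
radio [0.552 0.147 0.104]
mug [ 0.705 -0.314  0.005]
green [ 0.672 -0.061  0.071]
```

View pics/t1c.png

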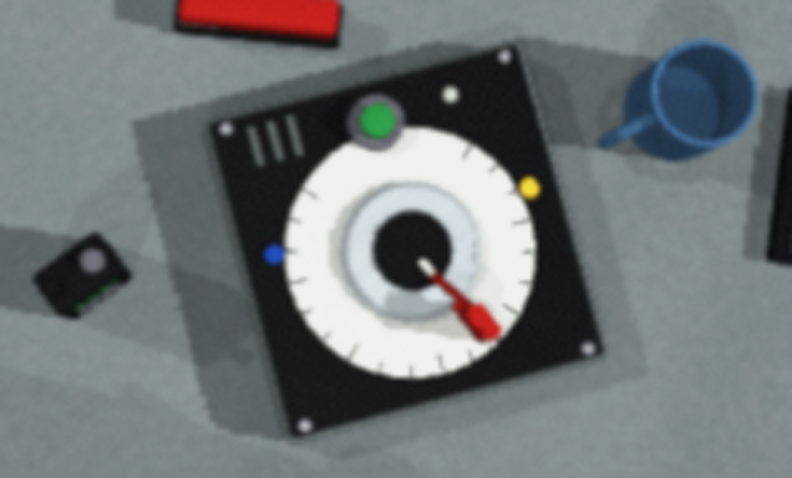

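```bash
python3 - <<'E'
from h import *
f=lambda x,y,z: at_z('top',210+(x+.5)/3.3-.5,150+(y+.5)/3.3-.5,z)
S=[f(*s,.051) for s in ((226,129),(505,57),(588,348),(305,426))]; c=sum(S)/4
ax=(S[0]+S[1]-S[2]-S[3])[:2]; yaw=np.arctan2(ax[1],ax[0]); xh=np.array([np.cos(yaw),np.sin(yaw)])
print('screws dial',c[:2]-.01*xh,'yaw',np.degrees(yaw))
D=f(410.5,253,.0505); print('disc',D); H=f(412,250,.062);print('hub',H)
C=(c[:2]-.01*xh+D[:2])/2
Y=np.array([.6274,-.1747]);B=np.array([.5741,.0129]);G=np.array([.6731,-.0608])
for n,q in dict(Y=Y,B=B,G=G,lev=f(481,322,.107)[:2],levo=f(490,333,.105)[:2]).items():
    r=q-C; print(n,np.hypot(*r).round(4),np.degrees(np.arctan2(r[1],r[0])).round(1))
# side-view depth of lever points
d=np.load('pics/s1.npy');p=cv2.imread('pics/s1.png')
h=cv2.cvtColor(p,cv2.COLOR_BGR2HSV);m=cv2.inRange(h,(0,130,90),(8,255,255))
v,u=np.nonzero(m); k=(u>280)&(u<310)&(v>275)&(v<320); P=np.array([at_depth('side',a,b,d[b,a]) for a,b in zip(u[k],v[k])])
t=P[(P[:,2]>.095)&(P[:,2]<.12)]; print(len(P),len(t),t.mean(0),P[:,2].max())
r=t[:,:2].mean(0)-C;print(np.hypot(*r),np.degrees(np.arctan2(r[1],r[0])))
m=cv2.inRange(h,(20,120,120),(35,255,255));v,u=np.nonzero(m);k=(u>345)&(u<370)&(v>295)&(v<315);y=at_z('side',u[k].mean(),v[k].mean(),.0545);print('Yside',y)
m=cv2.inRange(h,(45,100,60),(85,255,255));v,u=np.nonzero(m);k=(u>330)&(u<360)&(v>235)&(v<260);print('Gside',at_z('side',u[k].mean(),v[k].mean(),.067), np.median([at_depth('side',a,b,d[b,a])[2] for a,b in zip(u[k],v[k])]))
E
```

```text
screws dial [ 0.57808008 -0.08797179] yaw 16.21484088813402
disc [ 0.57719308 -0.08818321  0.0505    ]
hub [ 0.57857327 -0.08800605  0.062     ]
Y 0.0999 -60.1
B 0.101 92.0
G 0.0993 15.9
lev 0.0681 -139.6
levo 0.0781 -139.4
304 150 [ 0.52534418 -0.13957307  0.10435867] 0.10960803658967178
0.07339134092036213 -135.4398793007283
Yside [ 0.6263959  -0.17941493  0.0545    ]
Gside [ 0.67229063 -0.06377442  0.067     ] 0.0708878630714267
```

Call:
move_arm:
  rows:
    - {"az": 0.137, "hand": 1}
    - {"az": 0.137, "hand": 1}
    - {"az": 0.137, "hand": 1}
    - {"az": 0.137, "hand": 1}
    - {"az": 0.137, "hand": 1}
    - {"az": 0.137, "hand": 1}
    - {"az": 0.137, "hand": 1}
    - {"az": 0.137, "hand": 1}
    - {"az": 0.137, "hand": 1}
    - {"az": 0.137, "hand": 1}
  squeeze: 20

```text
schema error: expected keys ax, ay, az, dx, dy, dz, hand
```

Call:
move_arm:
  rows:
    - {"az": 0.137, "hand": 1}
    - {"az": 0.137, "hand": 1}
    - {"az": 0.137, "hand": 1}
    - {"az": 0.137, "hand": 1}
    - {"az": 0.137, "hand": 1}
    - {"hand": 1}
    - {"hand": 1}
    - {"dx": -0.01, "dy": 0.037, "hand": 1}
    - {"dx": -0.01, "dy": 0.037, "hand": 1}
    - {"dx": -0.01, "dy": 0.037, "hand": 1}

```text
schema error: expected keys ax, ay, az, dx, dy, dz, hand
```

Call:
move_arm:
  rows:
    - {"dx": -0.01, "dy": 0.037, "hand": 1}
    - {"dx": -0.01, "dy": 0.037, "hand": 1}
    - {"dx": -0.01, "dy": 0.037, "hand": 1}
    - {"dx": -0.01, "dy": 0.037, "hand": 1}
    - {"dx": -0.01, "dy": 0.037, "hand": 1}
    - {"dx": -0.01, "dy": 0.037, "hand": 1}
    - {"dx": -0.01, "dy": 0.037, "hand": 1}
    - {"dx": -0.01, "dy": 0.037, "hand": 1}
    - {"dx": -0.01, "dy": 0.037, "hand": 1}
    - {"hand": 1}

```text
schema error: expected keys ax, ay, az, dx, dy, dz, hand
```

Call:
move_arm:
  rows:
    - {"ax": 0, "ay": 0, "az": 0.137, "dx": 0, "dy": 0, "dz": 0, "hand": 1}
    - {"ax": 0, "ay": 0, "az": 0.137, "dx": 0, "dy": 0, "dz": 0, "hand": 1}
    - {"ax": 0, "ay": 0, "az": 0.137, "dx": 0, "dy": 0, "dz": 0, "hand": 1}
    - {"ax": 0, "ay": 0, "az": 0.137, "dx": 0, "dy": 0, "dz": 0, "hand": 1}
    - {"ax": 0, "ay": 0, "az": 0.137, "dx": 0, "dy": 0, "dz": 0, "hand": 1}
    - {"ax": 0, "ay": 0, "az": 0.137, "dx": 0, "dy": 0, "dz": 0, "hand": 1}
    - {"ax": 0, "ay": 0, "az": 0.137, "dx": 0, "dy": 0, "dz": 0, "hand": 1}
    - {"ax": 0, "ay": 0, "az": 0.137, "dx": 0, "dy": 0, "dz": 0, "hand": 1}
    - {"ax": 0, "ay": 0, "az": 0.137, "dx": 0, "dy": 0, "dz": 0, "hand": 1}
    - {"ax": 0, "ay": 0, "az": 0.137, "dx": 0, "dy": 0, "dz": 0, "hand": 1}
  squeeze: 20

```text
time_s: 1.1
position: [0.1904, 0.5157, 0.2218]
ee_rot: [0.761, 0.649, -0.001, 0.0]
ft_force: [-0.5, 0.2, -1.2]
opening: 0.0176
finger_force: 0.0
```

Call:
move_arm:
  rows:
    - {"ax": 0, "ay": 0, "az": 0.137, "dx": 0, "dy": 0, "dz": 0, "hand": 1}
    - {"ax": 0, "ay": 0, "az": 0.137, "dx": 0, "dy": 0, "dz": 0, "hand": 1}
    - {"ax": 0, "ay": 0, "az": 0.137, "dx": 0, "dy": 0, "dz": 0, "hand": 1}
    - {"ax": 0, "ay": 0, "az": 0.137, "dx": 0, "dy": 0, "dz": 0, "hand": 1}
    - {"ax": 0, "ay": 0, "az": 0.137, "dx": 0, "dy": 0, "dz": 0, "hand": 1}
    - {"ax": 0, "ay": 0, "az": 0, "dx": 0, "dy": 0, "dz": 0, "hand": 1}
    - {"ax": 0, "ay": 0, "az": 0, "dx": -0.01, "dy": 0.037, "dz": 0, "hand": 1}
    - {"ax": 0, "ay": 0, "az": 0, "dx": -0.01, "dy": 0.037, "dz": 0, "hand": 1}
    - {"ax": 0, "ay": 0, "az": 0, "dx": -0.01, "dy": 0.037, "dz": 0, "hand": 1}
    - {"ax": 0, "ay": 0, "az": 0, "dx": 0, "dy": 0, "dz": 0, "hand": 1}

```text
time_s: 2.1
position: [0.2439, 0.4105, 0.2225]
ee_rot: [0.934, 0.358, 0.0, 0.001]
ft_force: [-0.2, -0.2, 0.4]
opening: 0.0007
finger_force: 0.0
```

Call:
move_arm:
  rows:
    - {"ax": 0, "ay": 0, "az": 0, "dx": -0.0112, "dy": 0.04, "dz": 0, "hand": 1}
    - {"ax": 0, "ay": 0, "az": 0, "dx": -0.0112, "dy": 0.04, "dz": 0, "hand": 1}
    - {"ax": 0, "ay": 0, "az": 0, "dx": -0.0112, "dy": 0.04, "dz": 0, "hand": 1}
    - {"ax": 0, "ay": 0, "az": 0, "dx": -0.0112, "dy": 0.04, "dz": 0, "hand": 1}
    - {"ax": 0, "ay": 0, "az": 0, "dx": -0.0112, "dy": 0.04, "dz": 0, "hand": 1}
    - {"ax": 0, "ay": 0, "az": 0, "dx": -0.0112, "dy": 0.04, "dz": 0, "hand": 1}
    - {"ax": 0, "ay": 0, "az": 0, "dx": -0.0112, "dy": 0.04, "dz": 0, "hand": 1}
    - {"ax": 0, "ay": 0, "az": 0, "dx": -0.0112, "dy": 0.04, "dz": 0, "hand": 1}
    - {"ax": 0, "ay": 0, "az": 0, "dx": -0.0112, "dy": 0.04, "dz": 0, "hand": 1}
    - {"ax": 0, "ay": 0, "az": 0, "dx": -0.0112, "dy": 0.04, "dz": 0, "hand": 1}

```text
time_s: 3.1
position: [0.4276, 0.0402, 0.2225]
ee_rot: [0.933, 0.36, 0.0, -0.0]
ft_force: [0.3, 0.2, -1.0]
opening: 0.0003
finger_force: 0.0
```

Call:
move_arm:
  rows:
    - {"ax": 0, "ay": 0, "az": 0, "dx": -0.0112, "dy": 0.04, "dz": 0, "hand": 1}
    - {"ax": 0, "ay": 0, "az": 0, "dx": -0.0112, "dy": 0.04, "dz": 0, "hand": 1}
    - {"ax": 0, "ay": 0, "az": 0, "dx": -0.0112, "dy": 0.04, "dz": 0, "hand": 1}
    - {"ax": 0, "ay": 0, "az": 0, "dx": -0.0112, "dy": 0.038, "dz": 0, "hand": 1}
    - {"ax": 0, "ay": 0, "az": 0, "dx": 0, "dy": 0, "dz": 0, "hand": 1}
    - {"ax": 0, "ay": 0, "az": 0, "dx": 0, "dy": 0, "dz": 0, "hand": 1}

```text
time_s: 3.7
position: [0.4995, -0.1062, 0.2217]
ee_rot: [0.934, 0.359, -0.0, -0.001]
ft_force: [-0.6, -0.4, -0.6]
opening: 0.0006
finger_force: 0.0
```

Call:
move_arm:
  rows:
    - {"ax": 0, "ay": 0, "az": 0, "dx": 0, "dy": 0, "dz": 0.03, "hand": 1}
    - {"ax": 0, "ay": 0, "az": 0, "dx": 0, "dy": 0, "dz": 0.03, "hand": 1}
    - {"ax": 0, "ay": 0, "az": 0, "dx": 0, "dy": 0, "dz": 0.03, "hand": 1}
    - {"ax": 0, "ay": 0, "az": 0, "dx": 0, "dy": 0, "dz": 0.02, "hand": 1}
    - {"ax": 0, "ay": 0, "az": 0, "dx": 0, "dy": 0, "dz": 0.016, "hand": 1}
    - {"ax": 0, "ay": 0, "az": 0, "dx": 0, "dy": 0, "dz": 0, "hand": 1}

```text
time_s: 4.3
position: [0.4972, -0.1039, 0.0939]
ee_rot: [0.933, 0.36, -0.002, -0.002]
ft_force: [-0.7, 0.1, -0.4]
opening: 0.0006
finger_force: 0.0
```

```bash
python3 - <<'E'
from h import *
p,d=snap('side','s2'); cv2.imwrite('pics/s2c.png',cv2.resize(p[180:380,180:440,::-1],None,fx=3,fy=3,interpolation=cv2.INTER_CUBIC))
E
```

```text
(no output)
```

View pics/s2c.png

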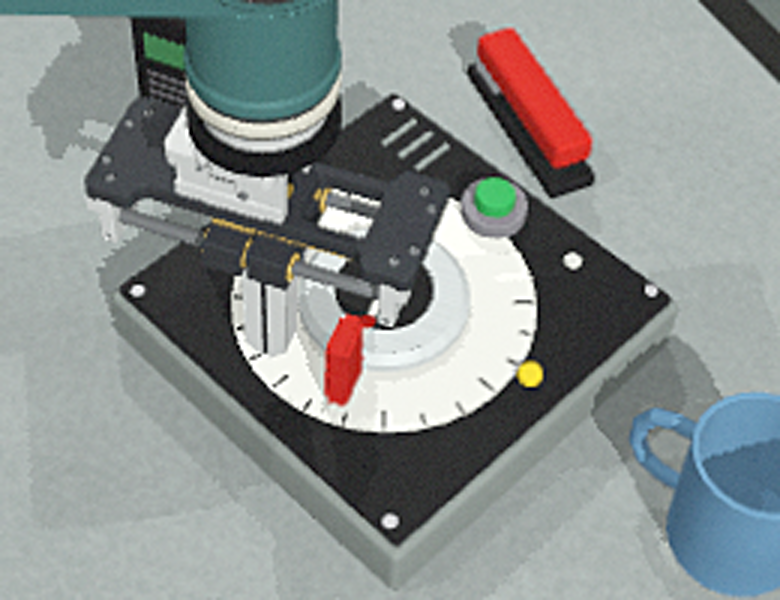

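Call:
move_arm:
  rows:
    - {"ax": 0, "ay": 0, "az": 0, "dx": 0, "dy": 0.011, "dz": 0, "hand": 1}
    - {"ax": 0, "ay": 0, "az": 0, "dx": 0, "dy": 0.011, "dz": 0, "hand": 1}
    - {"ax": 0, "ay": 0, "az": -0.1, "dx": -0.0016, "dy": 0.0071, "dz": 0, "hand": 1}
    - {"ax": 0, "ay": 0, "az": -0.1, "dx": -0.0016, "dy": 0.0071, "dz": 0, "hand": 1}
    - {"ax": 0, "ay": 0, "az": -0.1, "dx": -0.0016, "dy": 0.0071, "dz": 0, "hand": 1}
    - {"ax": 0, "ay": 0, "az": -0.1, "dx": -0.0016, "dy": 0.0071, "dz": 0, "hand": 1}
    - {"ax": 0, "ay": 0, "az": -0.1, "dx": -0.0016, "dy": 0.0071, "dz": 0, "hand": 1}
    - {"ax": 0, "ay": 0, "az": -0.1, "dx": -0.0016, "dy": 0.0071, "dz": 0, "hand": 1}
    - {"ax": 0, "ay": 0, "az": 0, "dx": 0, "dy": 0, "dz": 0, "hand": 1}

```text
time_s: 5.25
position: [0.545, -0.1549, 0.0973]
ee_rot: [0.786, 0.618, 0.001, 0.001]
ft_force: [-0.1, -0.2, -0.2]
opening: 0.0002
finger_force: 0.0
```

```bash
cat >> h.py <<'E'
C=np.array([.5777,-.088])
def rel():
    o=arm.get_obs(); x,y=o['ee_rot'][:2]; th=np.arctan2(y*y-x*x,2*x*y); phi=th-np.pi/2
    r=np.array(o['position'][:2])-C; R=np.array([[np.cos(phi),np.sin(phi)],[-np.sin(phi),np.cos(phi)]])
    print('phi',np.degrees(phi).round(2),'rad,tan',(R@r).round(4),'z',o['position'][2],'F',np.round(o['ft_force'],1),'q6',o['q'][5],'t',o['time_s'])
E
python3 - <<'E'
from h import *
rel()
E
```

```text
phi -103.68 rad,tan [ 0.0727 -0.0159] z 0.09732568004890148 F [-0.1 -0.2 -0.2] q6 -0.13827749432863104 t 5.25
```

Call:
move_arm:
  rows:
    - {"ax": 0, "ay": 0, "az": -0.1, "dx": -0.0012, "dy": 0.0074, "dz": 0, "hand": 1}
    - {"ax": 0, "ay": 0, "az": -0.1, "dx": -0.0012, "dy": 0.0074, "dz": 0, "hand": 1}
    - {"ax": 0, "ay": 0, "az": -0.1, "dx": -0.0012, "dy": 0.0074, "dz": 0, "hand": 1}
    - {"ax": 0, "ay": 0, "az": -0.1, "dx": -0.0012, "dy": 0.0074, "dz": 0, "hand": 1}
    - {"ax": 0, "ay": 0, "az": -0.1, "dx": -0.0012, "dy": 0.0074, "dz": 0, "hand": 1}
    - {"ax": 0, "ay": 0, "az": -0.1, "dx": -0.0012, "dy": 0.0074, "dz": 0, "hand": 1}
    - {"ax": 0, "ay": 0, "az": -0.05, "dx": -0.0006, "dy": 0.0037, "dz": 0, "hand": 1}
    - {"ax": 0, "ay": 0, "az": 0, "dx": 0, "dy": 0, "dz": 0, "hand": 1}

```text
time_s: 6.05
position: [0.5919, -0.1608, 0.0972]
ee_rot: [0.549, 0.836, -0.0, 0.001]
ft_force: [-0.8, -0.2, 0.9]
opening: 0.0003
finger_force: 0.4
```

```bash
python3 - <<'E'
from h import *
rel()
p,d=snap('side','s3'); cv2.imwrite('pics/s3c.png',cv2.resize(p[210:380,200:420,::-1],None,fx=3.5,fy=3.5,interpolation=cv2.INTER_CUBIC))
E
```

```text
phi -66.54 rad,tan [ 0.0725 -0.0159] z 0.09720830882170389 F [-0.8 -0.2  0.9] q6 -0.7664230968945357 t 6.05
```

View pics/s3c.png

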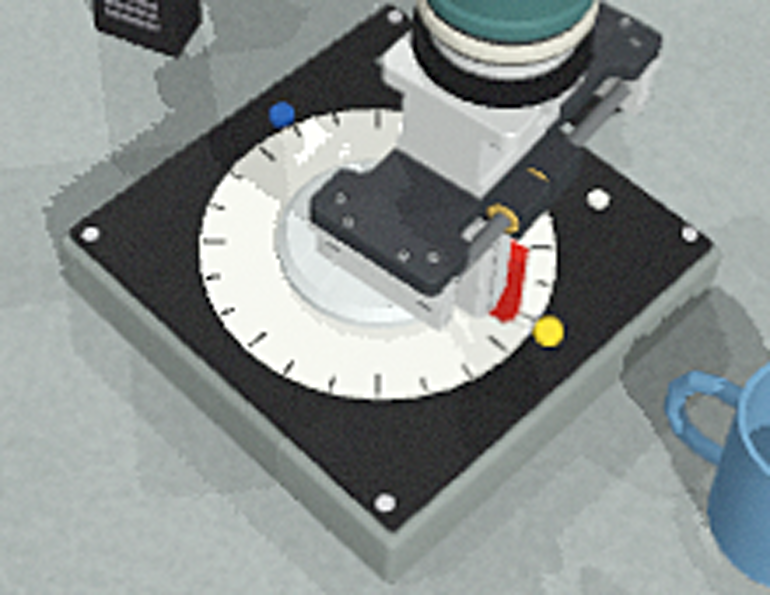

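Call:
move_arm:
  rows:
    - {"ax": 0, "ay": 0, "az": 0, "dx": 0, "dy": -0.015, "dz": 0, "hand": 1}
    - {"ax": 0, "ay": 0, "az": 0, "dx": 0, "dy": -0.01, "dz": -0.03, "hand": 1}
    - {"ax": 0, "ay": 0, "az": 0, "dx": 0, "dy": -0.03, "dz": -0.03, "hand": 1}
    - {"ax": 0, "ay": 0, "az": 0, "dx": 0, "dy": -0.04, "dz": -0.02, "hand": 1}
    - {"ax": 0, "ay": 0, "az": 0, "dx": 0, "dy": -0.04, "dz": 0, "hand": 1}
    - {"ax": 0, "ay": 0, "az": 0, "dx": 0, "dy": -0.04, "dz": 0, "hand": 1}
    - {"ax": 0, "ay": 0, "az": 0, "dx": 0, "dy": -0.03, "dz": 0, "hand": 1}
    - {"ax": 0, "ay": 0, "az": 0, "dx": 0, "dy": 0, "dz": 0, "hand": 1}

```text
time_s: 6.9
position: [0.4011, -0.2428, 0.1772]
ee_rot: [0.55, 0.835, -0.0, 0.001]
ft_force: [0.1, -0.2, -0.3]
opening: 0.0002
finger_force: 0.0
```

```bash
python3 - <<'E'
from h import *
rel()
p,d=snap('side','s4');q,e=snap('top','t4')
a=cv2.resize(p[235:335,240:380,::-1],(400,286),interpolation=cv2.INTER_CUBIC)
a=cv2.resize(p[265:335,300:380,::-1],None,fx=5,fy=5,interpolation=cv2.INTER_CUBIC)
b=cv2.resize(q[180:250,310:390,::-1],None,fx=5,fy=5,interpolation=cv2.INTER_CUBIC)
cv2.imwrite('pics/c4.png',np.hstack([a,b]))
E
```

```text
phi -66.73 rad,tan [ 0.0724 -0.2234] z 0.17722599837013187 F [ 0.1 -0.2 -0.3] q6 -1.071187358512774 t 6.9
```

View pics/c4.png

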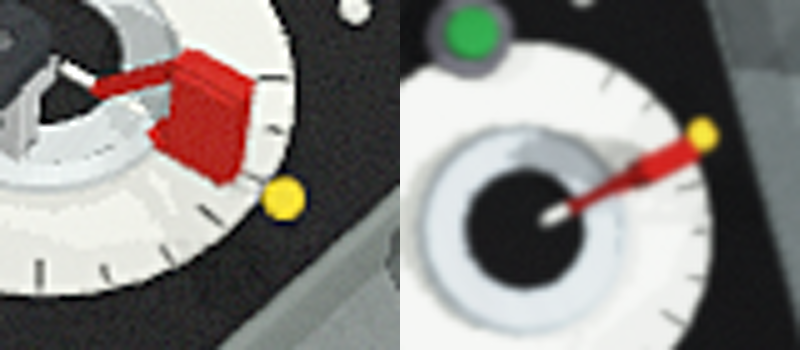

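```bash
python3 - <<'E'
from h import *
def mask(f,lo,hi,box):
    p=cv2.imread(f'pics/{f}.png');h=cv2.cvtColor(p,cv2.COLOR_BGR2HSV);m=cv2.inRange(h,lo,hi);k=np.zeros_like(m);x0,y0,x1,y1=box;k[y0:y1,x0:x1]=m[y0:y1,x0:x1];v,u=np.nonzero(k);return u,v
def ang(q,c): r=q[:2]-c; return np.degrees(np.arctan2(r[1],r[0])).round(2),np.hypot(*r).round(4)
# side: lever CW face points by depth
u,v=mask('s4',(0,130,60),(8,255,255),(325,272,352,305)); d=np.load('pics/s4.npy')
P=np.array([at_depth('side',a,b,d[b,a]) for a,b in zip(u,v)]); 
for zlo,zhi in((.07,.1),(.1,.112)):
    F=P[(P[:,2]>zlo)&(P[:,2]<zhi)]; m=F.mean(0); w,V=np.linalg.eigh(np.cov(F[:,:2].T)); x=V[:,1]
    print(zlo,len(F),m,'dir',np.degrees(np.arctan2(x[1],x[0])),'ctr',ang(m,C),np.sqrt(w))
ys=at_z('side',300+283.5/5-.4,265+198/5-.4,.055); yt=at_z('top',310+302.5/5-.4,180+135/5-.4,.055)
print('Y side',ys,ang(ys,C),'top',yt,ang(yt,C))
hub=at_z('top',310+126/5-.4,180+229/5-.4,.062); print('hub',hub)
for n,(x,y,z) in dict(inner=(155,213,.062),padout=(296,148,.107),padin=(243,173,.107)).items():
    q=at_z('top',310+x/5-.4,180+y/5-.4,z);print(n,q,ang(q,C),ang(q,hub[:2]))
hs=at_z('side',300+250/5-.4,265+185/5-.4,.06);print('ptr tip side',hs,ang(hs,C))
u,v=mask('t4',(0,130,90),(10,255,255),(335,200,375,225)); e=np.load('pics/t4.npy'); P=np.array([at_depth('top',a,b,e[b,a]) for a,b in zip(u,v)]);F=P[P[:,2]>.095];print('toplever',len(F),F.mean(0),ang(F.mean(0),C))
print('mid0-style', ang(at_z('top',u[u>355].mean(),v[u>355].mean(),.107),C))
E
```

```text
0.07 198 [ 0.60392584 -0.15377042  0.08533839] dir 113.04878755093434 ctr (np.float64(-68.26), np.float64(0.0708)) [0.00207233 0.01293142]
0.1 127 [ 0.60812072 -0.15533317  0.10531039] dir 113.14307999065537 ctr (np.float64(-65.69), np.float64(0.0739)) [0.00374602 0.00817723]
Y side [ 0.62626139 -0.17950629  0.055     ] (np.float64(-62.05), np.float64(0.1036)) top [ 0.62705072 -0.17534907  0.055     ] (np.float64(-60.53), np.float64(0.1003))
hub [ 0.578612   -0.08873015  0.062     ]
inner [ 0.58666577 -0.10265181  0.062     ] (np.float64(-58.54), np.float64(0.0172)) (np.float64(-59.95), np.float64(0.0161))
padout [ 0.6148746  -0.16281823  0.107     ] (np.float64(-63.58), np.float64(0.0835)) (np.float64(-63.92), np.float64(0.0825))
padin [ 0.6025875  -0.13804463  0.107     ] (np.float64(-63.56), np.float64(0.0559)) (np.float64(-64.07), np.float64(0.0548))
ptr tip side [ 0.61663849 -0.17212721  0.06      ] (np.float64(-65.16), np.float64(0.0927))
toplever 69 [ 0.6082604  -0.14728577  0.10486083] (np.float64(-62.73), np.float64(0.0667))
mid0-style (np.float64(-62.88), np.float64(0.067))
```

The lever is about 3° short of yellow: -63.6° against -60.5°, and both the top-view axis and the pusher geometry agree. I'll go back behind it and push the remainder.

Call:
move_arm:
  rows:
    - {"ax": 0, "ay": 0, "az": 0, "dx": 0, "dy": 0.03, "dz": 0, "hand": 1}
    - {"ax": 0, "ay": 0, "az": 0, "dx": 0, "dy": 0.04, "dz": 0, "hand": 1}
    - {"ax": 0, "ay": 0, "az": 0, "dx": 0, "dy": 0.04, "dz": 0, "hand": 1}
    - {"ax": 0, "ay": 0, "az": 0, "dx": 0, "dy": 0.04, "dz": 0.02, "hand": 1}
    - {"ax": 0, "ay": 0, "az": 0, "dx": 0, "dy": 0.03, "dz": 0.03, "hand": 1}
    - {"ax": 0, "ay": 0, "az": -0.1, "dx": 0, "dy": 0.005, "dz": 0.03, "hand": 1}
    - {"ax": 0, "ay": 0, "az": 0, "dx": 0, "dy": 0, "dz": 0, "hand": 1}
    - {"ax": 0, "ay": 0, "az": 0, "dx": 0, "dy": 0, "dz": 0, "hand": 1}

```text
time_s: 7.8
position: [0.5731, -0.1667, 0.0959]
ee_rot: [0.505, 0.863, 0.0, -0.001]
ft_force: [0.1, 0.2, 0.8]
opening: 0.0005
finger_force: 0.0
```

```bash
python3 - <<'E'
from h import *
rel()
E
```

```text
phi -60.72 rad,tan [ 0.0664 -0.0425] z 0.09588186223413123 F [0.1 0.2 0.8] q6 -0.8891830096895506 t 7.8
```

Call:
move_arm:
  rows:
    - {"ax": 0, "ay": 0, "az": 0, "dx": -0.003, "dy": 0.009, "dz": 0, "hand": 1}
    - {"ax": 0, "ay": 0, "az": 0, "dx": -0.001, "dy": 0.007, "dz": 0, "hand": 1}
    - {"ax": 0, "ay": 0, "az": 0, "dx": 0, "dy": 0.004, "dz": 0, "hand": 1}
    - {"ax": 0, "ay": 0, "az": 0, "dx": 0, "dy": 0.003, "dz": 0, "hand": 1}
    - {"ax": 0, "ay": 0, "az": 0, "dx": 0, "dy": 0, "dz": 0, "hand": 1}
    - {"ax": 0, "ay": 0, "az": 0, "dx": 0, "dy": 0, "dz": 0, "hand": 1}

```text
time_s: 8.4
position: [0.5949, -0.1596, 0.0965]
ee_rot: [0.505, 0.863, 0.0, 0.0]
ft_force: [0.0, 0.3, 0.2]
opening: 0.0004
finger_force: 0.0
```

```bash
python3 - <<'E'
from h import *
rel()
E
```

```text
phi -60.67 rad,tan [ 0.0709 -0.0201] z 0.09654314517618215 F [0.  0.3 0.2] q6 -0.8664636696390002 t 8.4
```

Call:
move_arm:
  rows:
    - {"ax": 0, "ay": 0, "az": 0, "dx": 0, "dy": -0.015, "dz": 0, "hand": 1}
    - {"ax": 0, "ay": 0, "az": 0, "dx": 0, "dy": -0.01, "dz": -0.03, "hand": 1}
    - {"ax": 0, "ay": 0, "az": 0, "dx": 0, "dy": -0.03, "dz": -0.03, "hand": 1}
    - {"ax": 0, "ay": 0, "az": 0, "dx": 0, "dy": -0.04, "dz": -0.02, "hand": 1}
    - {"ax": 0, "ay": 0, "az": 0, "dx": 0, "dy": -0.04, "dz": 0, "hand": 1}
    - {"ax": 0, "ay": 0, "az": 0, "dx": 0, "dy": -0.04, "dz": 0, "hand": 1}
    - {"ax": 0, "ay": 0, "az": 0, "dx": 0, "dy": -0.03, "dz": 0, "hand": 1}
    - {"ax": 0, "ay": 0, "az": 0, "dx": 0, "dy": 0, "dz": 0, "hand": 1}

```text
time_s: 9.2
position: [0.4127, -0.2617, 0.1765]
ee_rot: [0.507, 0.862, -0.001, -0.0]
ft_force: [0.0, 0.4, 0.0]
opening: 0.0002
finger_force: 0.0
```

```bash
python3 - <<'E'
from h import *
rel()
p,d=snap('side','s5');q,e=snap('top','t5')
a=cv2.resize(p[265:335,300:380,::-1],None,fx=5,fy=5,interpolation=cv2.INTER_CUBIC)
b=cv2.resize(q[180:250,310:390,::-1],None,fx=5,fy=5,interpolation=cv2.INTER_CUBIC)
cv2.imwrite('pics/c5.png',np.hstack([a,b]))
def mask(f,lo,hi,box):
    p=cv2.imread(f'pics/{f}.png');h=cv2.cvtColor(p,cv2.COLOR_BGR2HSV);m=cv2.inRange(h,lo,hi);k=np.zeros_like(m);x0,y0,x1,y1=box;k[y0:y1,x0:x1]=m[y0:y1,x0:x1];v,u=np.nonzero(k);return u,v
for f in('t4','t5'):
    u,v=mask(f,(0,130,90),(10,255,255),(335,195,375,225));k=u>355
    r=at_z('top',u[k].mean(),v[k].mean(),.107)[:2]-C;print(f,np.degrees(np.arctan2(r[1],r[0])))
E
```

```text
phi -60.94 rad,tan [ 0.0717 -0.2286] z 0.17654596943919199 F [0.  0.4 0. ] q6 -1.187666159540948 t 9.2
t4 -62.88432824759782
t5 -60.15593477613514
```

View pics/c5.png

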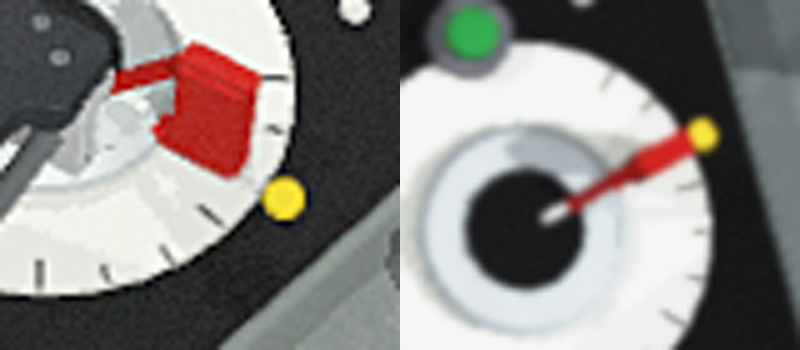

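```bash
python3 - <<'E'
from h import *
for n,f,seed,yp in(('top','t1',(334,226),(369.83,206.43)),('side','s1',(308,282),None)):
    p=cv2.imread(f'pics/{f}.png'); h=cv2.cvtColor(p,cv2.COLOR_BGR2HSV)
    m=cv2.inRange(h,(0,0,150),(180,60,255)); m[:, :seed[0]-60]=0;m[:,seed[0]+60:]=0
    m=cv2.morphologyEx(m,cv2.MORPH_OPEN,np.ones((3,3)))
    cs,_=cv2.findContours(m,cv2.RETR_EXTERNAL,cv2.CHAIN_APPROX_NONE); c=max(cs,key=cv2.contourArea)
    P=np.array([at_z(n,*q,.0505)[:2] for q in cv2.convexHull(c)[:,0].astype(float)])
    from scipy.optimize import least_squares
    s=least_squares(lambda w:np.hypot(*(P-w[:2]).T)-w[2],[.578,-.088,.077],loss='soft_l1',f_scale=.0005)
    my=cv2.inRange(h,(20,120,120),(35,255,255));v,u=np.nonzero(my);k=(abs(u-seed[0])<62)&(abs(v-seed[1])<50)
    y=at_z(n,u[k].mean(),v[k].mean(),.054)[:2]; r=y-s.x[:2]
    print(n,s.x,s.fun.std(),'Y',y,np.hypot(*r),np.degrees(np.arctan2(r[1],r[0])))
# side-frame lever angle from its CW face + top edge
d=np.load('pics/s5.npy');p=cv2.imread('pics/s5.png');h=cv2.cvtColor(p,cv2.COLOR_BGR2HSV);m=cv2.inRange(h,(0,130,60),(8,255,255))
v,u=np.nonzero(m);k=(u>334)&(u<353)&(v>270)&(v<303)
P=np.array([at_depth('side',a,b,d[b,a]) for a,b in zip(u[k],v[k])]);F=P[(P[:,2]>.07)&(P[:,2]<.1)];w,V=np.linalg.eigh(np.cov(F[:,:2].T));print('face dir',np.degrees(np.arctan2(V[1,1],V[0,1])),F.mean(0))
E
```

```text
top [ 0.57851728 -0.08774584  0.09201499] 0.0004340328279113359 Y [ 0.62755969 -0.17487384] 0.09998223006642834 -60.62580815813472
side [ 0.57819051 -0.09094951  0.0919593 ] 0.00043471291338722037 Y [ 0.62661828 -0.17915084] 0.10062168662606734 -61.2305972230699
face dir 123.12005190574169 [ 0.60818134 -0.15669001  0.08514876]
```

Call:
move_arm:
  rows:
    - {"ax": 0, "ay": 0, "az": 0, "dx": 0.0055, "dy": 0.036, "dz": 0, "hand": 1}
    - {"ax": 0, "ay": 0, "az": 0, "dx": 0.0055, "dy": 0.036, "dz": 0, "hand": 1}
    - {"ax": 0, "ay": 0, "az": 0, "dx": 0.0055, "dy": 0.036, "dz": 0, "hand": 1}
    - {"ax": 0, "ay": 0, "az": 0, "dx": 0.0055, "dy": 0.036, "dz": 0, "hand": 1}
    - {"ax": 0, "ay": 0, "az": 0, "dx": 0.0055, "dy": 0.036, "dz": 0, "hand": 1}
    - {"ax": 0, "ay": 0, "az": 0, "dx": 0.0055, "dy": 0.036, "dz": 0, "hand": 1}
    - {"ax": 0, "ay": 0, "az": 0, "dx": 0.0055, "dy": 0.036, "dz": 0, "hand": 1}
    - {"ax": 0, "ay": 0, "az": 0, "dx": 0.0055, "dy": 0.036, "dz": 0, "hand": 1}
    - {"ax": 0, "ay": 0, "az": 0, "dx": 0.0055, "dy": 0.036, "dz": 0, "hand": 1}
    - {"ax": 0, "ay": 0, "az": 0, "dx": 0, "dy": 0, "dz": 0, "hand": 1}

```text
time_s: 10.3
position: [0.6769, -0.0536, 0.1741]
ee_rot: [0.502, 0.865, 0.001, -0.001]
ft_force: [0.1, -0.5, -0.4]
opening: 0.0007
finger_force: 0.0
```

Call:
move_arm:
  rows:
    - {"ax": 0, "ay": 0, "az": 0, "dx": 0, "dy": 0, "dz": 0.03, "hand": 1}
    - {"ax": 0, "ay": 0, "az": 0, "dx": 0, "dy": 0, "dz": 0.03, "hand": 1}
    - {"ax": 0, "ay": 0, "az": 0, "dx": 0, "dy": 0, "dz": 0.015, "hand": 1}
    - {"ax": 0, "ay": 0, "az": 0, "dx": 0, "dy": 0, "dz": 0, "hand": 1}
    - {"ax": 0, "ay": 0, "az": 0, "dx": 0, "dy": 0, "dz": 0, "hand": 1}

```text
time_s: 10.8
position: [0.6745, -0.0584, 0.1021]
ee_rot: [0.505, 0.863, 0.0, 0.0]
ft_force: [0.9, -0.4, -0.5]
opening: 0.0007
finger_force: 0.0
```

```bash
python3 - <<'E'
from h import *
rel()
p,d=snap('side','s6'); cv2.imwrite('pics/s6c.png',cv2.resize(p[200:330,250:420,::-1],None,fx=4,fy=4,interpolation=cv2.INTER_CUBIC))
E
```

```text
phi -60.66 rad,tan [0.0216 0.0989] z 0.10212756918489672 F [ 0.9 -0.4 -0.5] q6 -0.6821864704506233 t 10.8
```

View pics/s6c.png

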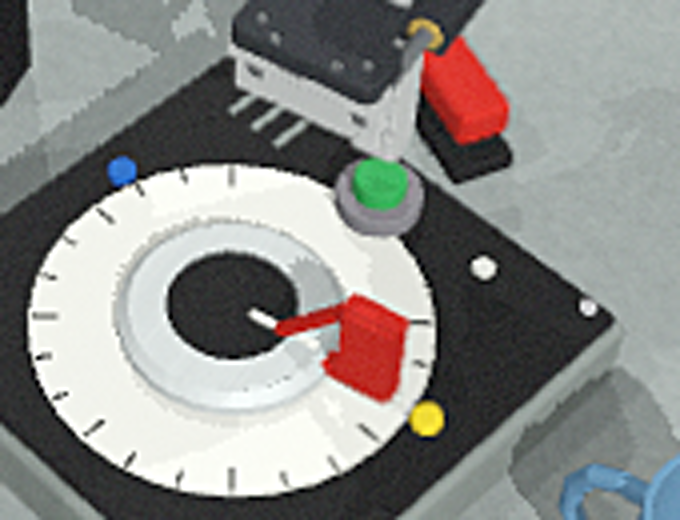

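Call:
move_arm:
  rows:
    - {"ax": 0, "ay": 0, "az": 0, "dx": -0.001, "dy": -0.003, "dz": 0.005, "hand": 1}
    - {"ax": 0, "ay": 0, "az": 0, "dx": 0, "dy": 0, "dz": 0.004, "hand": 1}
    - {"ax": 0, "ay": 0, "az": 0, "dx": 0, "dy": 0, "dz": 0.003, "hand": 1}
    - {"ax": 0, "ay": 0, "az": 0, "dx": 0, "dy": 0, "dz": 0.003, "hand": 1}
    - {"ax": 0, "ay": 0, "az": 0, "dx": 0, "dy": 0, "dz": 0, "hand": 1}

```text
time_s: 11.35
position: [0.6723, -0.0609, 0.0867]
ee_rot: [0.505, 0.863, -0.0, 0.0]
ft_force: [-0.5, -1.0, 3.0]
opening: 0.0005
finger_force: 1.4
```

Call:
move_arm:
  rows:
    - {"ax": 0, "ay": 0, "az": 0, "dx": 0, "dy": 0, "dz": 0.002, "hand": 1}
    - {"ax": 0, "ay": 0, "az": 0, "dx": 0, "dy": 0, "dz": 0.002, "hand": 1}
    - {"ax": 0, "ay": 0, "az": 0, "dx": 0, "dy": 0, "dz": 0, "hand": 1}

```text
time_s: 11.65
position: [0.6723, -0.0609, 0.0834]
ee_rot: [0.505, 0.863, 0.0, 0.0]
ft_force: [-2.4, -0.1, 5.1]
opening: 0.0005
finger_force: 2.4
```

Call:
move_arm:
  rows:
    - {"ax": 0, "ay": 0, "az": 0, "dx": 0, "dy": 0, "dz": 0.001, "hand": 1}
    - {"ax": 0, "ay": 0, "az": 0, "dx": 0, "dy": 0, "dz": 0.001, "hand": 1}
    - {"ax": 0, "ay": 0, "az": 0, "dx": 0, "dy": 0, "dz": 0, "hand": 1}

```text
time_s: 11.95
position: [0.6724, -0.0609, 0.0832]
ee_rot: [0.505, 0.863, 0.0, 0.001]
ft_force: [-4.9, -0.3, 10.4]
opening: 0.0003
finger_force: 5.2
```

Call:
move_arm:
  rows:
    - {"ax": 0, "ay": 0, "az": 0, "dx": 0, "dy": 0, "dz": 0.001, "hand": 1}
    - {"ax": 0, "ay": 0, "az": 0, "dx": 0, "dy": 0, "dz": 0, "hand": 1}
    - {"ax": 0, "ay": 0, "az": 0, "dx": 0, "dy": 0, "dz": 0, "hand": 1}

```text
time_s: 12.25
position: [0.6724, -0.0609, 0.0832]
ee_rot: [0.505, 0.863, 0.0, 0.001]
ft_force: [-6.3, -0.2, 13.2]
opening: 0.0005
finger_force: 6.5
```

```bash
python3 - <<'E'
from h import *
rel()
p,d=snap('side','s7'); cv2.imwrite('pics/s7c.png',cv2.resize(p[215:275,310:390,::-1],None,fx=7,fy=7,interpolation=cv2.INTER_CUBIC))
E
```

```text
phi -60.66 rad,tan [0.0228 0.0958] z 0.083180766078983 F [-6.3 -0.2 13.2] q6 -0.6860706487657706 t 12.25
```

View pics/s7c.png

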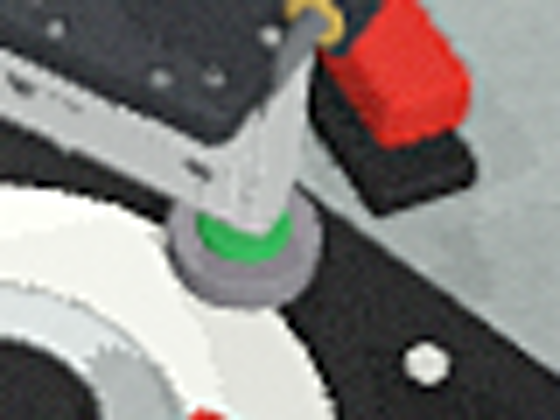

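The fingers rest on the green button, which is pressed nearly flush with its collar against a hard stop (13 N, no further travel). I'll release it and retreat.

Call:
move_arm:
  rows:
    - {"ax": 0, "ay": 0, "az": 0, "dx": 0, "dy": 0, "dz": -0.005, "hand": 1}
    - {"ax": 0, "ay": 0, "az": 0, "dx": 0, "dy": 0, "dz": -0.01, "hand": 1}
    - {"ax": 0, "ay": 0, "az": 0, "dx": 0, "dy": 0, "dz": -0.03, "hand": 1}
    - {"ax": 0, "ay": 0, "az": 0, "dx": 0, "dy": 0, "dz": -0.04, "hand": 1}
    - {"ax": 0, "ay": 0, "az": 0, "dx": 0, "dy": 0, "dz": -0.04, "hand": 1}
    - {"ax": 0, "ay": 0, "az": 0, "dx": 0, "dy": -0.04, "dz": 0, "hand": 1}
    - {"ax": 0, "ay": 0, "az": 0, "dx": 0, "dy": -0.04, "dz": 0, "hand": 1}
    - {"ax": 0, "ay": 0, "az": 0, "dx": 0, "dy": -0.04, "dz": 0, "hand": 1}
    - {"ax": 0, "ay": 0, "az": 0, "dx": 0, "dy": -0.04, "dz": 0, "hand": 1}
    - {"ax": 0, "ay": 0, "az": 0, "dx": 0, "dy": -0.04, "dz": 0, "hand": 1}

```text
time_s: 13.3
position: [0.4964, -0.159, 0.2039]
ee_rot: [0.505, 0.863, 0.0, -0.0]
ft_force: [-0.3, 0.3, -0.9]
opening: 0.0006
finger_force: 0.0
```

Call:
move_arm:
  rows:
    - {"ax": 0, "ay": 0, "az": 0, "dx": 0, "dy": -0.04, "dz": 0, "hand": 1}
    - {"ax": 0, "ay": 0, "az": 0, "dx": 0, "dy": -0.04, "dz": 0, "hand": 1}
    - {"ax": 0, "ay": 0, "az": 0, "dx": 0, "dy": -0.03, "dz": 0, "hand": 1}
    - {"ax": 0, "ay": 0, "az": 0, "dx": 0, "dy": 0, "dz": 0, "hand": 1}
    - {"ax": 0, "ay": 0, "az": 0, "dx": 0, "dy": 0, "dz": 0, "hand": 1}

```text
time_s: 13.8
position: [0.402, -0.2126, 0.2044]
ee_rot: [0.506, 0.863, 0.0, 0.0]
ft_force: [-0.3, 0.6, 0.5]
opening: 0.0006
finger_force: 0.0
```

```bash
python3 - <<'E'
from h import *
rel()
snap('top','t8');p,d=snap('side','s8')
def mask(f,lo,hi,box):
    p=cv2.imread(f'pics/{f}.png');h=cv2.cvtColor(p,cv2.COLOR_BGR2HSV);m=cv2.inRange(h,lo,hi);k=np.zeros_like(m);x0,y0,x1,y1=box;k[y0:y1,x0:x1]=m[y0:y1,x0:x1];v,u=np.nonzero(k);return u,v
for f in('t5','t8'):
    u,v=mask(f,(0,130,90),(10,255,255),(335,195,375,225));k=u>355
    r=at_z('top',u[k].mean(),v[k].mean(),.107)[:2]-np.array([.5785,-.0877]);print(f,np.degrees(np.arctan2(r[1],r[0])))
for n,f,b in(('side','s1',(330,235,362,262)),('side','s8',(330,235,362,262))):
    u,v=mask(f,(45,100,60),(85,255,255),b);e=np.load(f'pics/{f}.npy');print(f,'green z',np.median([at_depth(n,a,c,e[c,a])[2] for a,c in zip(u,v)]),len(u),v.mean())
a,b=cv2.imread('pics/t1.png').astype(int),cv2.imread('pics/t8.png').astype(int);D=abs(a-b).sum(2)
for n,(x0,y0,x1,y1) in dict(mug=(395,155,445,205),radio=(215,215,255,250),stapler=(255,138,320,170)).items():print(n,D[y0:y1,x0:x1].mean(),D[y0:y1,x0:x1].max())
E
```

```text
phi -60.73 rad,tan [ 0.0228 -0.2142] z 0.20439703621565805 F [-0.3  0.6  0.5] q6 -1.122708776090396 t 13.8
t5 -60.87326589820462
t8 -60.87326589820462
s1 green z 0.0708878630714267 151 245.23841059602648
s8 green z 0.07084014225141522 148 245.23648648648648
mug 13.3016 36
radio 23.479285714285716 100
stapler 24.116346153846155 41
```

```bash
python3 -c "
from rig import arm
print(arm.finish_job())"
```

```text
the job is handed in; nothing more can be done
None
```

The job is handed in: the pointer sits on the yellow marker to within about 1°, and after that the green button was pressed to its stop and came back up; the arm stayed clear of the mug, radio and stapler.

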